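Load the last tin into a spring-pusher pantry tray

ROBOT

A 6-joint arm with a two-finger parallel gripper is mounted at the origin on the work surface; the furniture and walls round the work are solid. World frame = base frame: x ahead of the robot, y to its left, z up, the work surface at z = 0. Lengths are in mm, angles in degrees, forces in N, time in s.
With the tool pointing down it reaches from about 300 to 850 mm from the base axis. Payload 4.2 kg.
Tool frame: the origin (TCP) lies at the very end of the fingers, on their centre line; the grasp point (between the pads) lies 19 mm behind it (env.grasp_offset is the distance from the TCP to the grasp point, in mm); z points along the fingers, y is the line along which they close (so a half turn about z gives the same grasp; the last joint's range is limited). The gripper opens to 91 mm and grips with 3 to 60 N. Pads are 32 mm wide; open, the fingers measure 118 mm over their backs; the gripper's body (76 mm by 178 mm) begins 60 mm behind the grasp point.
Start: joints at [-66.177, 18.312, 89.639, -0, 72.044, -1.146], TCP at [242.733, -521.271, 213.976] pointing down, gripper open.
Joint ranges: [-177.97, 177.97], [-48.28, 115.42], [12.27, 149.76], [-77.06, 257.06], [2.81, 150.46], [-146.56, 146.56]. Speed limits (degrees/s): [147.25, 147.25, 180, 180, 180, 180].

INTERFACE

Orientations are given as [roll, pitch, yaw] about the fixed x, y, z axes, in that order (R = Rz(yaw) Ry(pitch) Rx(roll)).
In Python, from workcell import env, eyes gives the robot as it stands.
- The arm moves only by the tool send_rows, never from a script. Its arguments are lists of equal length, an entry for each row: "grip": the opening, from -1 (shut) to 1 (fully open), so that 0 is half open; "xyz": the shift along the world's x, y, z in m, a list of three; "yaw": the turn about the world's z in degrees. A call has 1 to 8 rows; each row is the pose to reach, as a shift and turn from the pose commanded when the call began; what a row does not reach only later rows make up. A row lasts 1/12 s, in which the tool goes at most 41.7 mm and 7.16 degrees, less where a joint would pass 70% of its speed; a pose out of reach is approached as far as the arm can. A call with a gripper value outside its range is refused whole. The fingers move at their own pace and stop on an object; "grip_force" is the grip in N (left out, the last holds). Time passes only in rows, so rows that repeat a pose let the fingers close. It gives the time, the measured TCP pose, the force, the opening and the grip force at its end, in the units of the state.
- env.state(): the state, without advancing time (a new reading comes with each control period).
- eyes.grab_frame(name): name is "scene" or "top"; returns a dict with "frame" (384x512x3 uint8, red, green, blue), "fx", "fy", "cx", "cy" (pixels), "D" ([k1, k2, p1, p2, k3] as OpenCV has them; the pictures are not rectified), "pose" (4x4, takes a point from camera to world coordinates). Camera axes: x right, y down, z forward; pixel columns grow to the right and rows downward; lengths in mm; the calibration is good to about 2 mm. A picture is of the moment at which its call begins. There is no depth.
- env.job_done(): hands the job in; it is judged then, once.
The state is a dict: "time_s": time; "qpos": joint angles; "qvel": joint speeds; "effort": joint torques, N m; "ee_pos": TCP position; "ee_rot": TCP orientation; "force": force on the tool from outside, world axes, zero at the start; "torque": the same for the moment, N m; "gripper_width": finger opening in mm; "gripper_force": force on a finger pad.
Only numpy, scipy, OpenCV 4.12 (cv2) and the standard library are available. Lean on these libraries where they do the work, as an engineer would, in place of code of your own. Each camera call takes 0.05 s, during which the arm holds its last target. There are 200 camera calls.

TASK

Put the loose tin into the last place of the spring-loaded tin tray: lift it over the front lip, press the tin that is already in there back with it against the spring until there is just room, then set it down behind the lip, so that it stands upright on the floor of the lane, held between the lip and the other tin. The tray is not fixed, so press with feeling and do not shift it on the worktop; do not tip the tin over, and leave the other things standing where they are.

Things in the scene. Friction and masses are not known exactly. Their poses are not given: they have to be found in the camera images.
- tin: the loose food tin, green and white paper label, bare metal lid, 57.4 mm in diameter (radius 28.7 mm), 72 mm tall, about 0.18 kg, standing on the worktop; origin at the centre of its underside, z up. A like tin already stands in the tray
- base: dark steel base plate of the tin tray, on rubber feet, loose on the worktop (whole tray about 2.2 kg; slides at roughly 15 to 25 N). It carries the grey lane, an open channel that slides on it along x and is clamped by a brass screw. Origin on the worktop; +x runs back along the lane, y across, z up, y = 0 the lane's middle. How far the lane is drawn out is not reported: see or feel it
- base_back (a point): point on the worktop under the back of the base, 158 mm behind the base's origin; gives the lane's direction. The lane's front lip: its inner face lies at x 0 in the base frame with the lane fully home and up to 45 mm nearer (x -45 mm) when drawn out, clamped anywhere between; the clamp holds over 40 N
- lane_level (a point): point in the base frame at x 80, y 0, z 14 mm: the height of the lane floor. The lane is 62 mm wide inside. Its lip and side walls reach z 40 mm, 26 mm above its floor; the lip is 5 mm thick at its rolled top edge (outer face 5 mm in front of the inner face), side walls 3 mm
- salt_shaker: glass salt shaker with grey top, 44 mm wide, 90 mm tall; a bystander, origin under its middle
- yogurt_tub: white printed yogurt tub, 99 mm wide, 128 mm tall; a bystander, origin under its middle
- oil_bottle: slim bottle with yellow cap, 58 mm wide, 208 mm tall; a bystander, origin under its middle
- pepper_mill: wooden pepper mill, 58 mm wide, 170 mm tall; a bystander, origin under its middle
- mug: white mug with green leaves, 94 mm tall; a bystander, origin on its underside
- lane_axis (a point): point on the worktop in the base frame at x 40, y 0, under the lane's middle line. The tin in stock stands 1 mm behind the lip in front of a black spring pusher; both slide back together along the lane, against about 4 N at first and 4.5 N at the hard end stop. At the stop there are 60 mm between lip and stock tin, 3 mm more than the loose tin needs
Mind the look-alikes: they are no part of the job. What is shaped like the tin but purple is not meant.

How it is judged:
By the outcome, as a careful person would: the job done as asked, in the order asked, and still so for the second after the job is handed in, with the robot touching nothing.
It also fails if it takes over 48 s, if anything falls off the work surface, if the arm or the gripper's body presses on something with over 40 N, if the wrist force passes 120 N, or if a joint passes its speed limit or range.

## Working session

There is one attempt and no reset: what is moved stays moved. The work goes in short steps, Python scripts to look and compute and a tool call to move; the robot and the scene stay as the last step left them, time stands still between calls to the robot, and variables do not carry over. Pictures are saved under pics/ and viewed, at most 10 in all, crops included, and the job is handed in when it is done.

Besides the shell and the picture viewer there is one more tool, called after "Emit:" as name(argument=value, ...) on one line, values as JSON. send_rows: Moves the arm, as the interface text tells. Its arguments: {"type":"object","properties":{"grip":{"type":"array"},"xyz":{"type":"array"},"yaw":{"type":"array"},"grip_force":{"type":"number"}},"required":["grip","xyz","yaw"]}

```bash
mkdir -p pics; cat > h.py <<'E'
import numpy as np, cv2, json, os
from workcell import env, eyes
def grab(n,f):
    d=eyes.grab_frame(n); cv2.imwrite(f,cv2.cvtColor(d['frame'],cv2.COLOR_RGB2BGR)); return d
def ray(d,uv):
    K=np.array([[d['fx'],0,d['cx']],[0,d['fy'],d['cy']],[0,0,1.]])
    p=cv2.undistortPoints(np.array(uv,float).reshape(-1,1,2),K,np.array(d['D'],float)).reshape(-1,2)
    T=np.array(d['pose']); r=np.c_[p,np.ones(len(p))]@T[:3,:3].T
    return T[:3,3],r
def onz(d,uv,z):
    o,r=ray(d,uv); return o+r*((z-o[2])/r[:,2])[:,None]
def proj(d,P):
    T=np.linalg.inv(np.array(d['pose'])); K=np.array([[d['fx'],0,d['cx']],[0,d['fy'],d['cy']],[0,0,1.]])
    return cv2.projectPoints(np.array(P,float).reshape(-1,1,3),cv2.Rodrigues(T[:3,:3])[0],T[:3,3],K,np.array(d['D'],float))[0].reshape(-1,2)
E
python3 - <<'E'
from h import *
a=grab('scene','pics/s0.png');b=grab('top','pics/t0.png')
import pickle; pickle.dump((a,b),open('f0.pkl','wb'))
A=cv2.imread('pics/s0.png');B=cv2.imread('pics/t0.png')
for d in(a,b): print(np.round(d['pose'],3).tolist(),d['fx'],d['cx'],d['cy'],d['D'])
print(env.state())
E
```

```text
[[-0.829, -0.382, 0.408, 125.561], [-0.559, 0.551, -0.619, 604.422], [0.012, -0.742, -0.671, 758.82], [0.0, 0.0, 0.0, 1.0]] 397.4632786336093 249.89502414451945 194.15517225341617 [-0.12472911  0.          0.          0.          0.        ]
[[0.009, -0.996, 0.094, 474.88], [-1.0, -0.009, 0.002, -24.001], [-0.002, -0.094, -0.996, 1127.304], [0.0, 0.0, 0.0, 1.0]] 382.4849804444259 249.64016544512899 192.34958492911446 [-0.10785973  0.          0.          0.          0.        ]
{'time_s': 0.1, 'qpos': array([-6.61757688e+01,  1.83465131e+01,  8.96997664e+01,  9.27753852e-04,
        7.20445109e+01, -1.14526621e+00]), 'qvel': array([-0.05166128, -0.08203328, -0.1327391 , -0.02318439,  0.03051639,
        0.01095286]), 'effort': array([-1.49016760e-04, -4.13332665e+01, -2.32509989e+01,  7.27995462e-02,
        4.20993275e-02, -6.06923118e-05]), 'ee_pos': array([ 242.55343594, -520.83003057,  213.21667438]), 'ee_rot': array([-1.79909245e+02, -2.69659596e-03,  2.49692086e+01]), 'force': array([ 0.02553362, -0.37237525, -0.24501809]), 'torque': array([-0.09638891,  0.03973829,  0.01072944]), 'gripper_force': 0.0, 'gripper_width': 90.87889498118963}
```

View pics/s0.png

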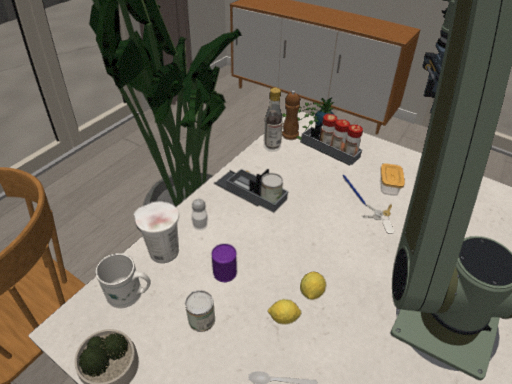

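View pics/t0.png

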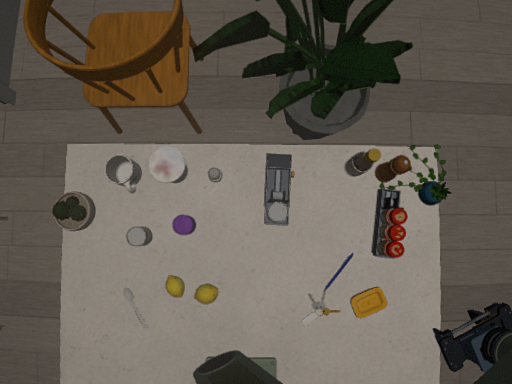

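Candidates for the tin: the loose grey/white tin at scene (200,310), top (139,236); the purple look-alike at scene (224,262), top (184,225); the stock tin in the tray at scene (271,186), top (277,212). The loose tin is the first. The tray's lip end is towards the robot, and its back is at the top of the image. I'll check this in a close crop.

```bash
python3 - <<'E'
import pickle,cv2,numpy as np
a,b=pickle.load(open('f0.pkl','rb'))
S=cv2.imread('pics/s0.png');T=cv2.imread('pics/t0.png')
r=lambda I,x,y,w,h:cv2.resize(I[y:y+h,x:x+w],(400,300),interpolation=cv2.INTER_CUBIC)
top=np.hstack([r(S,160,270,80,60),r(S,210,160,88,66)])
bot=np.hstack([r(T,109,206,80,60),r(T,222,145,112,84)])
cv2.imwrite('pics/c0.png',np.vstack([top,bot]))
E
```

```text
(no output)
```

View pics/c0.png

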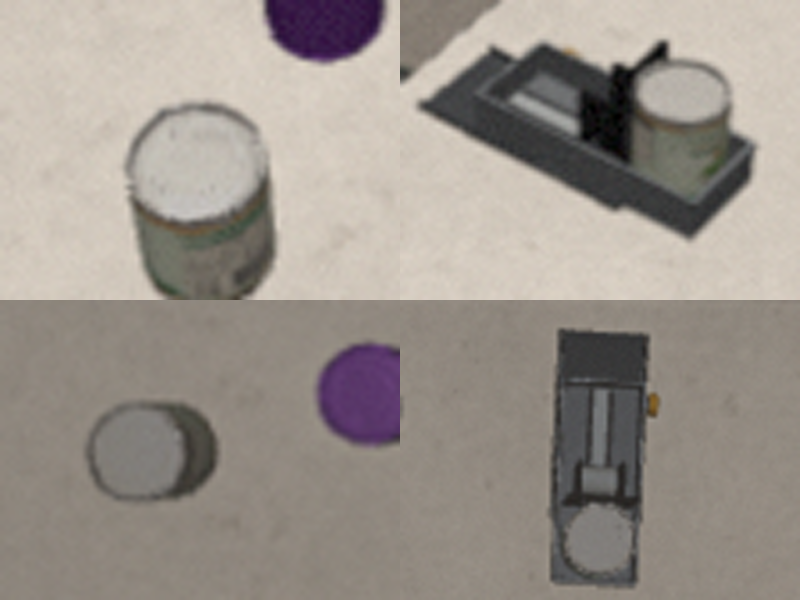

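The crop confirms it: the loose tin has a green/white label, with its lid at scene (199.6,302.4) and top (136.6,236.2). The tray's lip faces the robot, and the stock lid is at top (277.7,212.2). Next I'll measure.

```bash
python3 - <<'E'
import pickle
from h import *
a,b=pickle.load(open('f0.pkl','rb'))
print('tin top',onz(b,[[136.6,236.2]],72),'scene',onz(a,[[199.6,302.4]],72))
sc=lambda x,y:(210+x*.22,160+y*.22)
print('stock top',onz(b,[[277.7,212.2]],86),'scene',onz(a,[sc(685-400,93)],86))
# lid fit: flood from the centre
for d,uv,z in((b,(137,236),72),(b,(278,212),86),(a,(200,302),72),(a,(272,181),86)):
    I=cv2.cvtColor(d['frame'],cv2.COLOR_RGB2BGR); I=cv2.resize(I,None,fx=4,fy=4,interpolation=cv2.INTER_CUBIC);I=cv2.GaussianBlur(I,(0,0),2)
    for t in(12,18,25):
        m=np.zeros((I.shape[0]+2,I.shape[1]+2),np.uint8)
        cv2.floodFill(I.copy(),m,(uv[0]*4+2,uv[1]*4+2),0,(t,)*3,(t,)*3,4|cv2.FLOODFILL_FIXED_RANGE|cv2.FLOODFILL_MASK_ONLY|(255<<8))
        c=max(cv2.findContours(m[1:-1,1:-1],0,2)[0],key=cv2.contourArea)
        h=(cv2.convexHull(c).reshape(-1,2)+.5)/4-.5
        P=onz(d,h,z)[:,:2].astype(np.float32); (cc,r)=cv2.minEnclosingCircle(P); e=cv2.fitEllipse(P)
        print(uv,t,np.round(cc,1),round(r,1),np.round(e[0],1),np.round(e[1],1))
# tray edges in top view: lane walls top at z40, base corners
tc=lambda x,y:(222+(x-400)*.28,145+(y-300)*.28)
print('lip outer corners z40',onz(b,[tc(551,580),tc(636,585)],40))
print('lane back corners z40',onz(b,[tc(559,384),tc(644,384)],40))
print('base back corners z~8',onz(b,[tc(557,330),tc(648,333)],8))
print('scene lip corners z40',onz(a,[sc(690-400,207),sc(753-400,146)],40))
E
```

```text
tin top [[449.43525465 291.00832286  72.        ]] scene [[445.90226191 294.0888826   72.        ]]
stock top [[519.32358841 -98.33956327  86.        ]] scene [[515.73592326 -95.71553212  86.        ]]
(137, 236) 12 [450.  292.2] 24.8 [450.2 292.1] [48.  48.3]
(137, 236) 18 [369.8 -22.1] 628.3 [332.5 -19.3] [1138.6 1181.9]
(137, 236) 25 [370.2 -22.1] 629.2 [353.7 -25.7] [1172.4 1200. ]
(278, 212) 12 [521.8 -99.4] 26.3 [521.6 -97.9] [48.1 49.6]
(278, 212) 18 [521.5 -99.6] 27.0 [521.3 -98.2] [49.9 51.9]
(278, 212) 25 [520.7 -98.7] 27.9 [521.1 -98.3] [51.8 54.5]
(200, 302) 12 [447.7 296. ] 23.5 [447.2 295.7] [44.5 46.8]
(200, 302) 18 [418.  46.] 559.6 [327.4  86.5] [ 895.1 1162.8]
(200, 302) 25 [418.4  45.3] 560.2 [325.   84.7] [ 893.5 1161.1]
(272, 181) 12 [518.8 -95.7] 23.0 [518.5 -95.4] [42.  46.1]
(272, 181) 18 [518.7 -95.6] 23.7 [518.5 -95.6] [43.6 47.6]
(272, 181) 25 [413.1  56. ] 549.5 [319.1 115. ] [ 874.7 1172.7]
lip outer corners z40 [[ 489.20818098  -63.630312     40.        ]
 [ 485.75030156 -131.2186521    40.        ]]
lane back corners z40 [[ 646.49364563  -69.24561099   40.        ]
 [ 647.14601746 -137.74655705   40.        ]]
base back corners z~8 [[ 696.9755303   -68.73830994    8.        ]
 [ 695.20509415 -144.56523428    8.        ]]
scene lip corners z40 [[ 486.68913372  -58.37276568   40.        ]
 [ 483.18532543 -124.94452646   40.        ]]
```

Emit:
send_rows(grip=[1,1,1,1,1,1,1,1], xyz=[[0.2,0.26,0],[0.2,0.26,0],[0.2,0.26,0],[0.2,0.26,0],[0.2,0.26,0],[0.2,0.26,0],[0.2,0.26,0],[0.2,0.26,0]], yaw=[-27.4,-27.4,-27.4,-27.4,-27.4,-27.4,-27.4,-27.4], grip_force=15)

```text
time_s: 0.77
ee_pos: [439.9, -263.8, 213.7]
ee_rot: [-180.0, 0.0, -2.4]
force: [0.5, -0.8, -0.3]
gripper_width: 91.1
gripper_force: 0.0
```

Emit:
send_rows(grip=[1,1,1,1,1,1,1,1], xyz=[[0.003,0.33,0],[0.003,0.33,0],[0.003,0.33,0],[0.003,0.33,0],[0.003,0.33,0],[0.003,0.33,0],[0.003,0.33,0],[0.003,0.33,0]], yaw=[0,0,0,0,0,0,0,0])

```text
time_s: 1.43
ee_pos: [441.6, 66.5, 213.8]
ee_rot: [-180.0, 0.0, -2.4]
force: [1.3, -0.6, -0.0]
gripper_width: 90.8
gripper_force: 0.0
```

Emit:
send_rows(grip=[1,1,1,1,1,1,1,1], xyz=[[0.003,0.224,0],[0.003,0.224,0],[0.003,0.224,0],[0.003,0.224,0],[0.003,0.224,0],[0.003,0.224,0],[0.003,0.224,0],[0.003,0.224,0]], yaw=[0,0,0,0,0,0,0,0])

```text
time_s: 2.1
ee_pos: [444.8, 288.5, 213.3]
ee_rot: [179.9, 0.1, -2.3]
force: [-0.0, 0.7, -0.4]
gripper_width: 91.2
gripper_force: 0.0
```

Emit:
send_rows(grip=[1,1,1], xyz=[[0,0,-0.04],[0,0,-0.06],[0,0,-0.06]], yaw=[0,0,0])

```text
time_s: 2.35
ee_pos: [442.4, 284.7, 149.8]
ee_rot: [179.6, 0.5, -2.5]
force: [-0.4, 0.3, -0.9]
gripper_width: 91.1
gripper_force: 0.0
```

```bash
python3 - <<'E'
from h import *
a=grab('scene','pics/s1.png');b=grab('top','pics/t1.png')
print(env.state()['ee_pos'],env.state()['ee_rot'])
A=a['frame'][230:380,110:310];B=b['frame'][170:290,70:230]
cv2.imwrite('pics/c1.png',np.vstack([cv2.resize(x,(600,z))[:,:,::-1] for x,z in((A,300),(B,300))]) if 0 else np.hstack([cv2.resize(A,(400,300)),cv2.resize(B,(400,300))])[:,:,::-1])
E
```

```text
[445.37864707 286.84171716 154.11143956] [ 1.79941477e+02  4.52697717e-02 -2.52653609e+00]
```

View pics/c1.png

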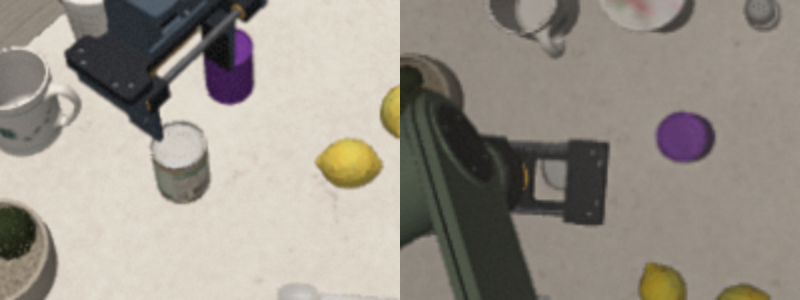

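The fingers straddle the loose tin, which is at scene crop (180,150), and the purple tin is clear. The arm reads about 3 and 6 mm short, so I'll correct that and go down.

Emit:
send_rows(grip=[1,1,1,1,1,1], xyz=[[0.003,0.0065,0],[0.003,0.0065,-0.03],[0.003,0.0065,-0.06],[0.003,0.0065,-0.06],[0.003,0.0065,-0.06],[0.003,0.0065,-0.06]], yaw=[0,0,0,0,0,0])

```text
time_s: 2.95
ee_pos: [449.9, 295.7, 96.1]
ee_rot: [-179.9, -0.2, -2.4]
force: [0.3, 1.0, 1.4]
gripper_width: 91.2
gripper_force: 0.0
```

Emit:
send_rows(grip=[1,1,1,1,1,1], xyz=[[-0.001,-0.002,-0.02],[-0.001,-0.002,-0.04],[-0.001,-0.002,-0.055],[-0.001,-0.002,-0.061],[-0.001,-0.002,-0.061],[-0.001,-0.002,-0.061]], yaw=[0,0,0,0,0,0])

```text
time_s: 3.45
ee_pos: [448.5, 293.5, 34.5]
ee_rot: [-179.9, -0.1, -2.4]
force: [0.4, -0.5, 0.1]
gripper_width: 91.2
gripper_force: 0.0
```

Emit:
send_rows(grip=[1,1], xyz=[[0,0,0],[0,0,0]], yaw=[0,0])

```text
time_s: 3.62
ee_pos: [448.3, 293.4, 34.4]
ee_rot: [-179.9, -0.1, -2.4]
force: [-0.0, -0.1, 0.4]
gripper_width: 91.4
gripper_force: 0.0
```

Close on it.

Emit:
send_rows(grip=[0.5,0.4,0.3,0.2,0.1,0.1,0.1,0.1], xyz=[[0,0,0],[0,0,0],[0,0,0],[0,0,0],[0,0,0],[0,0,0],[0,0,0],[0,0,0]], yaw=[0,0,0,0,0,0,0,0], grip_force=20)

```text
time_s: 4.28
ee_pos: [447.4, 292.9, 33.0]
ee_rot: [-180.0, -0.0, -2.4]
force: [-0.6, 0.4, 0.3]
gripper_width: 56.9
gripper_force: 20.0
```

Emit:
send_rows(grip=[0.1,0.1,0.1,0.1,0.1,0.1], xyz=[[0,0,0.01],[0,0,0.03],[0,0,0.06],[0,0,0.09],[0,0,0.116],[0,0,0.116]], yaw=[0,0,0,0,0,0])

```text
time_s: 4.78
ee_pos: [450.2, 294.5, 154.9]
ee_rot: [-179.7, -0.5, -2.4]
force: [1.6, 1.0, -1.0]
gripper_width: 57.2
gripper_force: 20.0
```

Emit:
send_rows(grip=[0.1,0.1,0.1,0.1,0.1,0.1,0.1,0.1], xyz=[[-0.005,-0.02,0],[-0.005,-0.05,0],[-0.005,-0.085,0],[-0.005,-0.12,0],[-0.005,-0.155,0],[-0.005,-0.185,0],[-0.005,-0.2,0],[-0.005,-0.2,0]], yaw=[0,0,0,0,0,0,0,0])

```text
time_s: 5.45
ee_pos: [441.1, 89.9, 148.4]
ee_rot: [179.9, 0.1, -2.6]
force: [-0.4, 0.1, -2.1]
gripper_width: 56.9
gripper_force: 20.0
```

Emit:
send_rows(grip=[0.1,0.1,0.1,0.1,0.1,0.1,0.1,0.1], xyz=[[0,-0.02,0],[0,-0.05,0],[0,-0.085,0],[0,-0.12,0],[0,-0.15,0],[0,-0.175,0],[0,-0.187,0],[0,-0.187,0]], yaw=[0,0,0,0,0,0,0,0])

```text
time_s: 6.12
ee_pos: [442.3, -95.6, 148.6]
ee_rot: [180.0, 0.0, -2.6]
force: [-0.2, 0.1, -2.7]
gripper_width: 56.9
gripper_force: 20.0
```

```bash
python3 - <<'E'
from h import *
a=grab('scene','pics/s2.png');b=grab('top','pics/t2.png')
s=env.state();print(s['time_s'],s['ee_pos'],s['ee_rot'],s['force'])
A=a['frame'][120:240,200:360];B=b['frame'][140:260,200:360]
cv2.imwrite('pics/c2.png',np.hstack([cv2.resize(x,(400,300),interpolation=cv2.INTER_CUBIC) for x in(A,B)])[:,:,::-1])
E
```

```text
6.2167 [442.0951316  -93.56921246 148.55968642] [-1.79948807e+02  6.02962419e-02 -2.47317244e+00] [-0.21381547  0.0162422  -2.13470412]
```

View pics/c2.png

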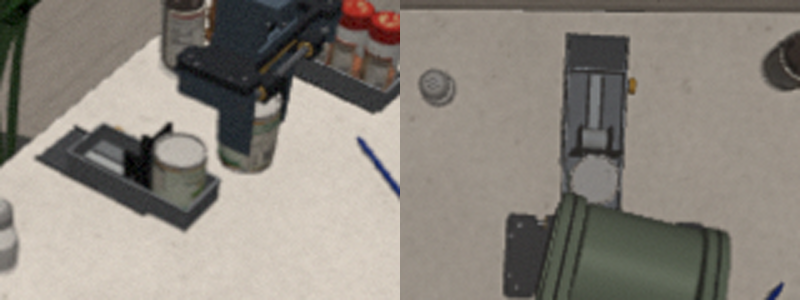

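The tin is held upright in front of the lip (scene crop (248,145)), and the tray and stock tin have not moved. I'll lower it until its underside is just above lip height.

Emit:
send_rows(grip=[0.1,0.1,0.1,0.1,0.1,0.1], xyz=[[0,0,-0.02],[0,0,-0.04],[0,0,-0.06],[0,0,-0.068],[0,0,-0.068],[0,0,-0.068]], yaw=[0,0,0,0,0,0])

```text
time_s: 6.72
ee_pos: [442.5, -93.4, 81.1]
ee_rot: [-180.0, 0.0, -2.4]
force: [0.3, -0.7, -0.8]
gripper_width: 57.2
gripper_force: 20.0
```

Emit:
send_rows(grip=[0.1,0.1,0.1,0.1,0.1,0.1,0.1,0.1], xyz=[[0.005,0,0],[0.01,0,0],[0.014,0,0],[0.017,-0.001,0],[0.018,-0.001,0],[0.018,-0.001,0],[0.018,-0.001,0],[0.018,-0.001,0]], yaw=[0,0,0,0,0,0,0,0])

```text
time_s: 7.38
ee_pos: [460.0, -95.3, 80.9]
ee_rot: [180.0, 0.0, -2.4]
force: [-0.7, 0.5, -1.5]
gripper_width: 56.7
gripper_force: 20.0
```

Emit:
send_rows(grip=[0.1,0.1,0.1,0.1,0.1,0.1,0.1,0.1], xyz=[[0.002,0,0],[0.004,0,0],[0.006,0,0],[0.008,0,0],[0.01,0,0],[0.01,0,0],[0.01,0,0],[0.01,0,0]], yaw=[0,0,0,0,0,0,0,0])

```text
time_s: 8.05
ee_pos: [470.1, -95.3, 80.7]
ee_rot: [180.0, 0.0, -2.4]
force: [-3.8, -1.1, -1.8]
gripper_width: 56.9
gripper_force: 20.0
```

Emit:
send_rows(grip=[0.1,0.1,0.1,0.1,0.1,0.1,0.1,0.1], xyz=[[0.005,0,0],[0.01,-0.0004,0],[0.015,-0.0006,0],[0.02,-0.0008,0],[0.025,-0.001,0],[0.03,-0.0012,0],[0.035,-0.0015,0],[0.035,-0.0015,0]], yaw=[0,0,0,0,0,0,0,0])

```text
time_s: 8.72
ee_pos: [506.3, -96.7, 80.7]
ee_rot: [-180.0, -0.0, -2.4]
force: [-4.3, -1.1, -1.9]
gripper_width: 56.7
gripper_force: 20.0
```

```bash
python3 - <<'E'
from h import *
a=grab('scene','pics/s3.png');b=grab('top','pics/t3.png')
s=env.state();print(s['time_s'],s['ee_pos'],s['ee_rot'],s['force'],s['torque'])
A=a['frame'][140:220,200:307];B=b['frame'][145:235,222:342]
cv2.imwrite('pics/c3.png',np.hstack([cv2.resize(x,(400,300),interpolation=cv2.INTER_CUBIC) for x in(A,B)])[:,:,::-1])
E
```

```text
8.8167 [505.44884769 -96.62175203  80.73816909] [-1.79994500e+02  1.49812075e-02 -2.42689590e+00] [-4.07232281 -0.62159094 -3.42250332] [-0.10308376  0.85194556 -0.04431227]
```

View pics/c3.png

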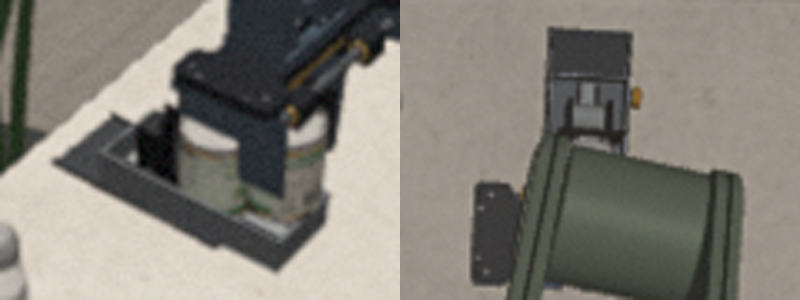

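The stock tin slides back ahead of the loose tin (scene crop (205,165)). The base's back corners are still at top (266,153) and (291.6,154), so the tray hasn't shifted. I'll continue slowly towards the stop.

Emit:
send_rows(grip=[0.1,0.1,0.1,0.1,0.1,0.1,0.1,0.1], xyz=[[0.002,0,0],[0.004,0,0],[0.006,0,0],[0.008,-0.0003,0],[0.01,-0.0004,0],[0.01,-0.0004,0],[0.01,-0.0004,0],[0.01,-0.0004,0]], yaw=[0,0,0,0,0,0,0,0])

```text
time_s: 9.48
ee_pos: [515.1, -97.0, 80.8]
ee_rot: [-180.0, 0.0, -2.4]
force: [-4.4, -1.2, -3.6]
gripper_width: 56.8
gripper_force: 20.0
```

Emit:
send_rows(grip=[0.1,0.1,0.1,0.1], xyz=[[0.001,0,0],[0.002,0,0],[0.002,0,0],[0.002,0,0]], yaw=[0,0,0,0])

```text
time_s: 9.82
ee_pos: [517.3, -97.1, 80.9]
ee_rot: [180.0, 0.0, -2.4]
force: [-4.3, -1.1, -4.5]
gripper_width: 56.9
gripper_force: 20.0
```

Emit:
send_rows(grip=[0.1,0.1,0.1,0.1], xyz=[[0.001,0,0],[0.0015,0,0],[0.0015,0,0],[0.0015,0,0]], yaw=[0,0,0,0])

```text
time_s: 10.15
ee_pos: [518.9, -97.1, 80.9]
ee_rot: [180.0, 0.0, -2.4]
force: [-4.1, -1.0, -5.0]
gripper_width: 56.8
gripper_force: 20.0
```

Emit:
send_rows(grip=[0.1,0.1,0.1,0.1], xyz=[[0.001,0,0],[0.001,0,0],[0.001,0,0],[0.001,0,0]], yaw=[0,0,0,0])

```text
time_s: 10.48
ee_pos: [519.9, -97.1, 81.0]
ee_rot: [180.0, -0.0, -2.4]
force: [-5.4, 0.0, -4.6]
gripper_width: 56.8
gripper_force: 20.0
```

Emit:
send_rows(grip=[0.1,0.1,0.1,0.1], xyz=[[0.001,0,0],[0.001,0,0],[0.001,0,0],[0.001,0,0]], yaw=[0,0,0,0])

```text
time_s: 10.82
ee_pos: [520.9, -97.2, 81.0]
ee_rot: [180.0, -0.0, -2.4]
force: [-4.0, 0.0, -3.4]
gripper_width: 57.0
gripper_force: 20.0
```

Emit:
send_rows(grip=[0.1,0.1,0.1,0.1], xyz=[[0.001,0,0],[0.001,0,0],[0.001,0,0],[0.001,0,0]], yaw=[0,0,0,0])

```text
time_s: 11.15
ee_pos: [521.3, -97.2, 81.0]
ee_rot: [180.0, 0.1, -2.4]
force: [-5.4, -1.9, -3.6]
gripper_width: 57.0
gripper_force: 20.0
```

Emit:
send_rows(grip=[0.1,0.1,0.1,0.1], xyz=[[0.0005,0,0],[0.0005,0,0],[0.0005,0,0],[0.0005,0,0]], yaw=[0,0,0,0])

```text
time_s: 11.48
ee_pos: [521.3, -97.2, 81.1]
ee_rot: [180.0, 0.1, -2.4]
force: [-7.0, -1.5, -1.1]
gripper_width: 57.0
gripper_force: 20.0
```

The hard stop is felt at x about 521.3: force 7 N and no further advance. I'll back off 1.3 mm to mid-window, then lower a little.

Emit:
send_rows(grip=[0.1,0.1,0.1,0.1], xyz=[[-0.002,0,0],[-0.0023,0,0],[-0.0023,0,0],[-0.0023,0,0]], yaw=[0,0,0,0])

```text
time_s: 11.82
ee_pos: [520.0, -97.1, 81.1]
ee_rot: [180.0, -0.0, -2.4]
force: [-4.8, -0.7, -3.0]
gripper_width: 56.9
gripper_force: 20.0
```

Emit:
send_rows(grip=[0.1,0.1,0.1,0.1,0.1,0.1], xyz=[[0,0,-0.002],[0,0,-0.004],[0,0,-0.006],[0,0,-0.008],[0,0,-0.008],[0,0,-0.008]], yaw=[0,0,0,0,0,0])

```text
time_s: 12.32
ee_pos: [520.0, -97.1, 72.8]
ee_rot: [-180.0, 0.0, -2.4]
force: [-3.3, 0.8, 0.1]
gripper_width: 57.0
gripper_force: 20.0
```

Emit:
send_rows(grip=[0.1,0.1,0.1,0.1], xyz=[[0,0,-0.001],[0,0,-0.002],[0,0,-0.003],[0,0,-0.003]], yaw=[0,0,0,0])

```text
time_s: 12.65
ee_pos: [520.0, -97.1, 69.8]
ee_rot: [180.0, 0.0, -2.4]
force: [-3.6, 1.7, -0.3]
gripper_width: 57.2
gripper_force: 20.0
```

Emit:
send_rows(grip=[0.1,0.1,0.1,0.1], xyz=[[0,0,-0.001],[0,0,-0.002],[0,0,-0.003],[0,0,-0.003]], yaw=[0,0,0,0])

```text
time_s: 12.98
ee_pos: [520.0, -97.1, 66.8]
ee_rot: [180.0, 0.0, -2.4]
force: [-3.8, 0.1, 0.0]
gripper_width: 57.0
gripper_force: 20.0
```

Its underside is at about 33, inside the lane, with no blocking. Continuing down.

Emit:
send_rows(grip=[0.1,0.1,0.1,0.1,0.1,0.1,0.1,0.1], xyz=[[0,0,-0.002],[0,0,-0.004],[0,0,-0.006],[0,0,-0.008],[0,0,-0.01],[0,0,-0.012],[0,0,-0.012],[0,0,-0.012]], yaw=[0,0,0,0,0,0,0,0])

```text
time_s: 13.65
ee_pos: [519.5, -97.1, 54.4]
ee_rot: [-180.0, 0.1, -2.4]
force: [-4.8, -0.5, -2.8]
gripper_width: 56.9
gripper_force: 20.0
```

Emit:
send_rows(grip=[0.1,0.1,0.1,0.1,0.1,0.1], xyz=[[0,0,-0.001],[0,0,-0.002],[0,0,-0.003],[0,0,-0.004],[0,0,-0.005],[0,0,-0.005]], yaw=[0,0,0,0,0,0])

```text
time_s: 14.15
ee_pos: [520.0, -97.1, 49.8]
ee_rot: [180.0, 0.0, -2.4]
force: [-4.0, 0.1, 0.6]
gripper_width: 57.2
gripper_force: 20.0
```

Emit:
send_rows(grip=[0.1,0.1,0.1], xyz=[[0,0,-0.001],[0,0,-0.0015],[0,0,-0.0015]], yaw=[0,0,0])

```text
time_s: 14.4
ee_pos: [520.1, -97.1, 48.4]
ee_rot: [180.0, -0.0, -2.4]
force: [-3.7, 0.4, 0.2]
gripper_width: 57.1
gripper_force: 20.0
```

Emit:
send_rows(grip=[0.1,0.1,0.1], xyz=[[0,0,-0.001],[0,0,-0.001],[0,0,-0.001]], yaw=[0,0,0])

```text
time_s: 14.65
ee_pos: [520.0, -97.2, 47.3]
ee_rot: [180.0, 0.0, -2.4]
force: [-3.8, -0.1, -0.0]
gripper_width: 57.0
gripper_force: 20.0
```

Emit:
send_rows(grip=[0.1,0.1,0.1], xyz=[[0,0,-0.0005],[0,0,-0.001],[0,0,-0.001]], yaw=[0,0,0])

```text
time_s: 14.9
ee_pos: [520.0, -97.1, 47.0]
ee_rot: [180.0, -0.0, -2.4]
force: [-5.4, 0.8, 4.6]
gripper_width: 57.0
gripper_force: 20.0
```

The tin has touched the floor at z 47.0, as expected. I'll ease it forward to the lip and then open.

Emit:
send_rows(grip=[0.1,0.1,0.1,0.1], xyz=[[-0.0005,0,0],[-0.001,0,0],[-0.0015,0,0],[-0.0015,0,0]], yaw=[0,0,0,0])

```text
time_s: 15.23
ee_pos: [519.9, -97.1, 46.9]
ee_rot: [180.0, -0.2, -2.4]
force: [-1.4, 1.0, 3.2]
gripper_width: 56.9
gripper_force: 20.0
```

Emit:
send_rows(grip=[0.15,0.3,0.4,0.5,0.6,0.6,0.6], xyz=[[0,0,0],[0,0,0],[0,0,0],[0,0,0],[0,0,0],[0,0,0],[0,0,0]], yaw=[0,0,0,0,0,0,0], grip_force=5)

```text
time_s: 15.82
ee_pos: [518.5, -97.2, 46.4]
ee_rot: [180.0, 0.0, -2.4]
force: [-0.1, 0.3, 0.8]
gripper_width: 72.7
gripper_force: 0.0
```

Emit:
send_rows(grip=[0.6,0.6,0.6,0.6,0.6,0.6,0.6], xyz=[[0,0,0.01],[0,0,0.03],[0,0,0.06],[0,0,0.1],[0,0,0.14],[0,0,0.16],[0,0,0.16]], yaw=[0,0,0,0,0,0,0])

```text
time_s: 16.4
ee_pos: [521.6, -97.8, 212.9]
ee_rot: [179.9, -0.7, -2.4]
force: [0.0, -0.3, 1.0]
gripper_width: 73.1
gripper_force: 0.0
```

Emit:
send_rows(grip=[0.6,0.6,0.6,0.6,0.6,0.6,0.6,0.6], xyz=[[-0.02,-0.02,0],[-0.04,-0.05,0],[-0.06,-0.085,0],[-0.08,-0.12,0],[-0.08,-0.155,0],[-0.08,-0.19,0],[-0.08,-0.2,0],[-0.08,-0.2,0]], yaw=[0,0,0,0,0,0,0,0])

```text
time_s: 17.07
ee_pos: [437.9, -299.2, 205.7]
ee_rot: [-180.0, 0.1, -2.6]
force: [-0.0, 1.8, 0.2]
gripper_width: 73.0
gripper_force: 0.0
```

```bash
python3 - <<'E'
from h import *
a=grab('scene','pics/s4.png');b=grab('top','pics/t4.png')
A=a['frame'][140:220,200:307];B=b['frame'][145:235,222:342]
cv2.imwrite('pics/c4.png',np.hstack([cv2.resize(x,(400,300),interpolation=cv2.INTER_CUBIC) for x in(A,B)])[:,:,::-1])
E
```

```text
(no output)
```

View pics/c4.png

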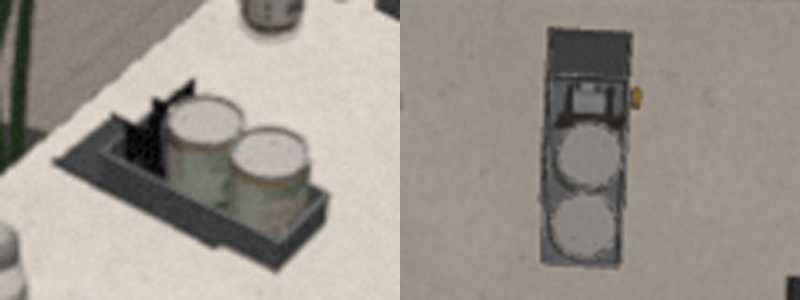

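Both tins stand upright in the lane behind the lip, with the loose one in front (lids at top crop (585,225) and (588,157)). The tray is where it was, so I'm handing in.

```bash
python3 -c "
from workcell import env
print(env.job_done())"
```

```text
the job is handed in; nothing more can be done
None
```

The loose tin now stands upright on the lane floor between the lip and the stock tin; the camera shows the tray where it was, nothing else was touched, and the job was handed in at about 17 s of the 48 s allowed.

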